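# Check the spice mill's wheel and snap its hub cap on

## Task

The hand wheel of the green spice mill has just been refitted: turn it by its crank knob clockwise (seen from above) through at least one full turn to see that it runs free. Then pick up the red-gripped hub cap and press it straight down onto the stud in the middle of the wheel until it clicks over the catches, and keep pressing firmly after the click, with 10 N or more, so that the rubber seal under the cap stays squeezed by at least half its travel. Finish while still pressing the cap down, without letting go, and leave the jars, the mortar and the measuring spoon undisturbed.

Things in the scene. Friction and masses are not known exactly. Their poses are not given: they have to be found in the camera images.
- mill: Round green spice mill, fixed to the counter, base 148 mm across, with a steel hand wheel lying level on top; origin at the centre of its underside, z up along the wheel's axis. Its yaw is random, and with it the side on which the crank knob starts.
- wheel (a joint): Turn of the hand wheel about the mill's vertical axis in rad: 0 at the start, grows clockwise seen from above, no stop within two turns; light friction (about 1 N at the crank knob). A steel disc 160 mm across, 10 mm thick, top face 135 mm above the counter.
- crank_knob (a point): Centre of the top of the crank knob, a dark wooden upright cylinder 18 mm across, 36 mm tall, standing on the wheel's top face 63 mm from the axis; it goes round with the wheel and spins freely on its own pin. This point is 171 mm above the counter.
- stud_base (a point): Point on the mill's axis level with the wheel's top face (135 mm above the counter), z up; foot of the fixed stud. Cap mouth heights above this point: the lip meets the catches at about 21 mm, pushing past them takes 8 to 15 N, below about 14 mm the force drops and the catches pull the cap down (the click), and the mouth lands on the seal at about 7.5 mm.
- stud_tip (a point): Tip of the fixed steel stud on the mill's axis, 26 mm above the wheel's top face; 20 mm across, tapering to 12 mm over the last 6 mm. Four sprung brass catch balls (12 mm) stick out of its sides to 31 mm across, centres 17 mm above the wheel's top face; they give way inwards.
- seal (a joint): How far the black rubber seal ring round the foot of the stud (43 mm across) is squeezed down, in m: 0 free (its top 7.5 mm above the wheel's top face), 0.006 at its stop (top 1.5 mm above the wheel). It pushes back with about 2.8 N per mm.
- cap: Hub cap, loose, standing mouth down on the counter: steel cup 42 mm across, 30 mm tall, with a red cylindrical grip on its roof; 56 mm tall in all, 55 to 100 g. Origin at the centre of its mouth (underside), z up through the grip. Inside the mouth is a white snap lip with a 24 mm clear opening, its middle 3 mm above the mouth's edge.
- cap_grip (a point): Middle of the cap's red grip, a cylinder 24 mm across and 26 mm tall; this point is 43 mm above the cap's mouth. The steel roof beneath the grip, 30 mm above the mouth, is a shoulder 9 mm wide all round on which fingertips can push.
- mortar: Green mortar with its pestle leaning in it (one piece), 110 mm across, 120 mm tall with the pestle; bystander. Origin at the centre of its underside.
- jar_a: Closed glass jar with orange contents and a steel cap, 68 mm across, 105 mm tall; bystander. Origin at the centre of its underside.
- jar_b: Closed glass jar with brown contents and a steel cap, 68 mm across, 105 mm tall; bystander. Origin at the centre of its underside.
- spoon: Steel measuring spoon, 130 mm long, lying flat; bystander.
Things that resemble listed ones, but are neither listed nor needed, are in the scene too. Several things have the shape of the cap; the one meant has the colours described above.

How it is judged:
By the outcome, as a careful person would: the job done as asked, in the order asked, and still so for the second after the job is handed in, while the arm keeps its last pose, push and grip.
It also fails if it takes over 69 s, if anything falls off the work surface, if the arm or the gripper's body presses on something with over 40 N, if the wrist force passes 120 N, or if a joint passes its speed limit or range.

## Robot

A 7-joint arm with a two-finger parallel gripper is mounted at the origin on the work surface. World frame = base frame: x ahead of the robot, y to its left, z up, the work surface at z = 0. Lengths are in mm, angles in rad, forces in N, time in s.
With the tool pointing down it reaches from about 400 to 875 mm from the base axis. Payload 4.4 kg.
Tool frame: the origin (TCP) lies midway between the tips of the shut fingers; the grasp point (between the pads) lies ctrl.grip_depth behind it (ctrl.grip_depth is the distance from the TCP to the grasp point, in mm); z points along the fingers, y is the line along which they close (so a half turn about z gives the same grasp; the last joint's range is limited). The gripper opens to 85 mm and grips with 20 to 120 N. Pads are 22 mm wide; open, the fingers measure 114 mm over their backs; the gripper's body (76 mm by 85 mm) begins 54 mm behind the grasp point. The pads swing forward as they close: fully open they stand 13 mm farther back than shut.
Start: joints at [1.082, 0.628, 0.038, 1.517, -0.027, 0.996, -0.02], TCP at [266.733, -592.766, 231.313] pointing down, gripper open.
Joint ranges: [-3.06, 3.06], [-0.37, 2.12], [-1.25, 1.32], [0.18, 2.47], [-1.1, 4.24], [0.23, 1.98], [-2.94, 2.94]. Speed limits (rad/s): [2.57, 2.57, 3.14, 3.14, 3.14, 3.14, 3.14].

## Interface

Orientations are given as [roll, pitch, yaw] about the fixed x, y, z axes, in that order (R = Rz(yaw) Ry(pitch) Rx(roll)).
In Python, from cell import ctrl gives the robot as it stands.
- The arm moves only by the tool carry_out, never from a script. Its argument "deltas" is one flat list of numbers, 7 for each row, row after row: the turn, a rotation vector about the tool's x, y, z in degrees, then the shift along the tool's x, y, z in m, then the closure, from -1 (fully open) to 1 (shut). In form: [wx, wy, wz, dx, dy, dz, claw, wx, wy, wz, dx, dy, dz, claw, ...]. A call has 1 to 12 rows; each row shifts and turns the commanded pose from where the row before left it, along the tool's axes as they then stand; what a row does not reach is not made up. A row lasts 1/8 s, in which the tool goes at most 62.5 mm and 10.7 degrees, less where a joint would pass 70% of its speed; a pose out of reach is approached as far as the arm can. A call with a gripper value outside its range is refused whole. The fingers move at their own pace and stop on an object; the grip force is fixed at half the most. Time passes only in rows, so rows that do not move let the fingers close. It gives the time, the measured TCP pose, the force, the opening and the grip force at its end, in the units of the state.
- ctrl.read_state(): the state, without advancing time (a new reading comes with each control period).
- ctrl.get_image(name): name is "side" or "top"; returns the picture (384x512x3 uint8, red, green, blue); there is no depth.
- ctrl.calibration(name): a dict with "mtx" (3x3 intrinsics, pixels), "R" (3x3) and "t" (3): a world point X has camera coordinates R X + t. Camera axes: x right, y down, z forward; pixel columns grow to the right and rows downward; lengths in mm; the calibration is good to about 2 mm. A picture is of the moment at which its call begins. calibration takes no time and is no camera call.
- ctrl.finish_job(): hands the job in; it is judged then, once.
The state is a dict: "clock": time; "qpos": joint angles; "qd": joint speeds; "tau": joint torques, N m; "eef_pos": TCP position; "tool_rot": TCP orientation; "force": force on the tool from outside, world axes, zero at the start; "torque": the same for the moment, N m; "width": finger opening in mm; "gripper_force": force on a finger pad.
Only numpy, scipy, OpenCV 4.12 (cv2) and the standard library are available. Lean on these libraries where they do the work, as an engineer would, in place of code of your own. Each camera call takes 0.05 s, during which the arm holds its last target. There are 200 camera calls.

## Working session

There is one attempt and no reset: what is moved stays moved. The work goes in short steps, Python scripts to look and compute and a tool call to move; the robot and the scene stay as the last step left them, time stands still between calls to the robot, and variables do not carry over. Pictures are saved under pics/ and viewed, at most 10 in all, crops included, and the job is handed in when it is done.

Besides the shell and the picture viewer there is one more tool, called after "Call:" as a command line: name --argument value ..., lists and objects as JSON in quotes. carry_out: Moves the arm, as the interface text tells. Its arguments: {"type":"object","properties":{"deltas":{"type":"array"}},"required":["deltas"]}

```bash
mkdir -p pics; python3 - <<'E'
from cell import ctrl
import cv2
s=ctrl.read_state()
print({k:(v if not hasattr(v,'round') else v) for k,v in s.items()}, ctrl.grip_depth)
for n in("top","side"):
    im=ctrl.get_image(n); cv2.imwrite(f"pics/{n}0.png",im[:,:,::-1]); c=ctrl.calibration(n); print(n,c)
E
```

```text
{'clock': 0.0, 'qpos': array([ 1.08222117,  0.6293318 ,  0.03840185,  1.51836862, -0.02697275,
        0.9963441 , -0.02001372]), 'qd': array([-0.00126716, -0.00109021, -0.00066757,  0.00037491,  0.00067894,
        0.00054492, -0.00065972]), 'tau': array([-7.61503434e-04, -5.63409376e+01,  1.22559182e+00, -1.93450695e+01,
        1.08840445e-02,  1.03209246e-02, -1.10592171e-05]), 'eef_pos': array([ 266.46782196, -592.16766521,  230.39747849]), 'tool_rot': array([-3.13965784e+00,  2.44613506e-05,  4.22808712e-01]), 'force': array([-0.32180767, -0.20955745, -0.13433335]), 'torque': array([-0.00689577,  0.02235136,  0.05457875]), 'gripper_force': 0.0, 'width': 85.29222014738467} 18.700000000000003
top {'mtx': array([[412.41964874,   0.        , 247.15837431],
       [  0.        , 412.41964874, 194.08032562],
       [  0.        ,   0.        ,   1.        ]]), 'R': array([[-5.40065191e-02, -9.98540391e-01,  6.19649053e-04],
       [-9.73298613e-01,  5.25026382e-02, -2.23457565e-01],
       [ 2.23098871e-01, -1.26712688e-02, -9.74713462e-01]]), 't': array([  67.03298712,  630.58490534, 1261.81038435])}
side {'mtx': array([[390.26917964,   0.        , 257.35156502],
       [  0.        , 390.26917964, 186.96894605],
       [  0.        ,   0.        ,   1.        ]]), 'R': array([[-0.88264403, -0.46998882,  0.00707268],
       [-0.2719405 ,  0.49831851, -0.82324178],
       [ 0.38338999, -0.72855279, -0.56764686]]), 't': array([538.66027445, 270.5559653 , 932.04548822])}
```

View pics/top0.png

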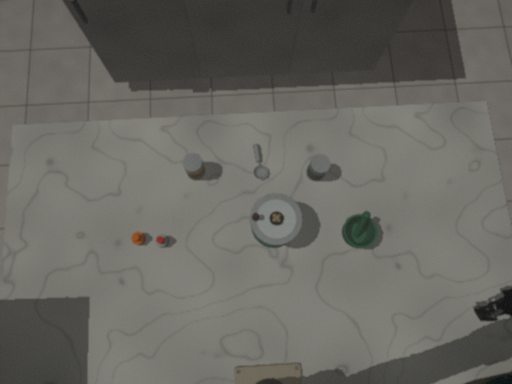

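View pics/side0.png

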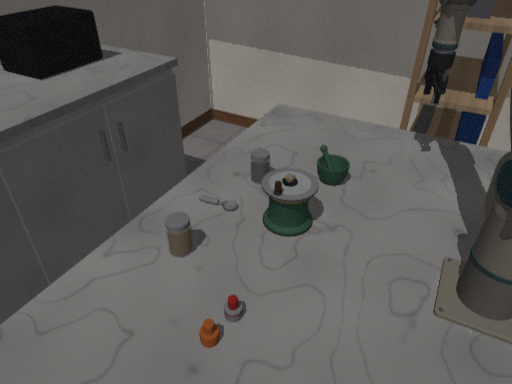

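The top view shows the wheel stud at about (277,218), the knob at (256,216), the red cap at (162,241) and an orange decoy at (138,239). In the side view the stud is at about (290,180), the knob at (278,187) and the red cap at (233,308). Next I'll zoom in to get finer pixel positions.

```bash
cat > h.py <<'E'
from cell import ctrl
import cv2, numpy as np
C={n:ctrl.calibration(n) for n in("top","side")}
def P(n): c=C[n]; return c["mtx"]@np.c_[c["R"],c["t"]]
def tri(a,b):
    X=cv2.triangulatePoints(P("top"),P("side"),np.array(a,float).reshape(2,1),np.array(b,float).reshape(2,1)); return (X[:3]/X[3]).ravel()
def proj(n,X): p=P(n)@np.r_[X,1]; return p[:2]/p[2]
def red(im):
    h=cv2.cvtColor(im,cv2.COLOR_RGB2HSV); return ((h[...,0]>168)|(h[...,0]<4))&(h[...,1]>150)&(h[...,2]>60)
def cen(m): y,x=np.nonzero(m); return np.array([x.mean(),y.mean()]),len(x)
E
python3 - <<'E'
from h import *
t=cv2.imread("pics/top0.png");s=cv2.imread("pics/side0.png")
a=cen(red(t[:,:,::-1].copy()));b=cen(red(s[:,:,::-1].copy()));print(a,b,tri(a[0],b[0]))
print("stud",tri((277,218),(290,180)),"knob",tri((256,216),(278,187)))
f=lambda im,x,y,w,h,k:cv2.resize(im[y:y+h,x:x+w],None,fx=k,fy=k,interpolation=cv2.INTER_CUBIC)
A=np.hstack([f(t,245,185,65,65,6),f(s,258,160,65,65,6)])
B=np.hstack([f(t,125,215,65,35,6),f(s,195,290,65,35,6)])
cv2.imwrite("pics/z0.png",np.vstack([A,B])[:600])
E
```

```text
(array([159.7037037 , 239.40740741]), 27) (array([232.62295082, 302.04918033]), 122) [503.60780429 320.64878535  47.04596593]
stud [536.93791994 -52.22325674 143.75557252] knob [544.44170663  10.952609   155.67354983]
```

View pics/z0.png

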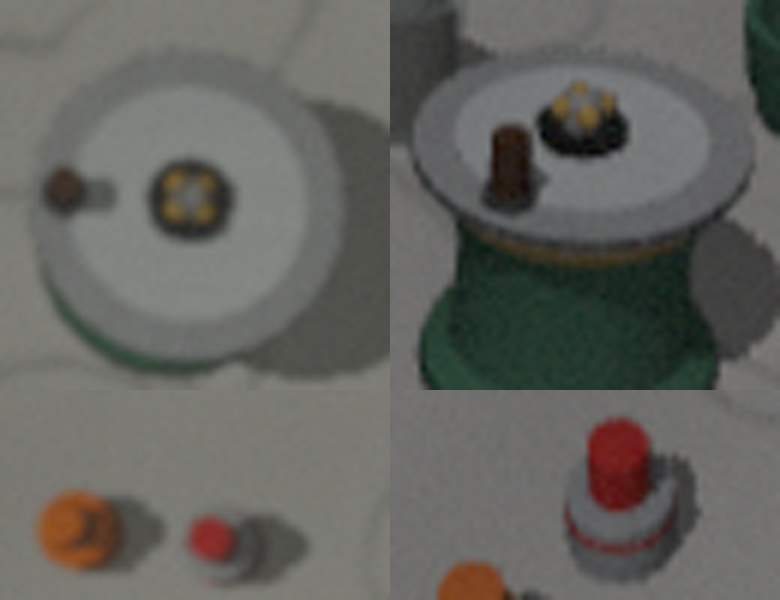

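The zoom gives these pixels. In the top view: catch balls (276.1,217.4), knob top (254.9,215.5), cap top (159.4,239.0). In the side view: catch balls (289.9,176.9), knob top (277.8,181.0), cap top (232.6,297.9).

```bash
python3 - <<'E'
from h import *
for n,a,b in (("balls",(276.1,217.4),(289.9,176.9)),("knobtop",(254.9,215.5),(277.8,181.0)),("captop",(159.4,239),(232.6,297.9))):
    X=tri(a,b); print(n,X.round(1),(proj("top",X)-a).round(2),(proj("side",X)-b).round(2))
# back-project at known heights, each view
def bp(n,p,z):
    c=C[n]; d=c["R"].T@np.linalg.inv(c["mtx"])@[*p,1]; o=-c["R"].T@c["t"]; return (o+d*(z-o[2])/d[2]).round(1)
for p in (("top",(276.1,217.4),154),("side",(289.9,176.9),154),("top",(254.9,215.5),171),("side",(277.8,181.0),171),("top",(159.4,239),56),("side",(232.6,297.9),56)): print(p,bp(*p))
# wheel disc ellipse centre, top view: light inner disc
t=cv2.imread("pics/top0.png"); 
E
```

```text
balls [536.6 -48.7 156.3] [0.15 0.42] [-0.53 -0.12]
knobtop [543.1  15.  177.6] [0.04 0.1 ] [-0.14 -0.03]
captop [503.7 319.2  59.2] [0.12 0.29] [-0.49 -0.12]
('top', (276.1, 217.4), 154) [538.3 -48.5 154. ]
('side', (289.9, 176.9), 154) [536.4 -52.1 154. ]
('top', (254.9, 215.5), 171) [544.5  14.9 171. ]
('side', (277.8, 181.0), 171) [546.7   6.  171. ]
('top', (159.4, 239), 56) [505.1 320.3  56. ]
('side', (232.6, 297.9), 56) [504.1 316.8  56. ]
```

Call:
carry_out --deltas '[0, 0, 8, 0.03, 0, 0, 0.1, 0, 0, 8.2, 0.03, 0, 0, 0.1, 0, 0, 8, 0.03, 0, 0, 0.1, 0, 0, 0, 0, 0, 0, 0.1, 0, 0, 0, 0, 0, 0, 0.1]'

```text
clock: 0.72
eef_pos: [351.5, -567.9, 230.9]
tool_rot: [-3.141, 0.002, 0.001]
force: [0.1, 1.0, -0.5]
width: 38.7
gripper_force: 0.0
```

Call:
carry_out --deltas '[0, 0, 0, 0.016, -0.048, 0, 0.1, 0, 0, 0, 0.016, -0.048, 0, 0.1, 0, 0, 0, 0.016, -0.048, 0, 0.1, 0, 0, 0, 0.016, -0.048, 0, 0.1, 0, 0, 0, 0.016, -0.048, 0, 0.1, 0, 0, 0, 0.016, -0.048, 0, 0.1, 0, 0, 0, 0.016, -0.048, 0, 0.1, 0, 0, 0, 0.016, -0.048, 0, 0.1, 0, 0, 0, 0.016, -0.048, 0, 0.1, 0, 0, 0, 0.016, -0.048, 0, 0.1, 0, 0, 0, 0.016, -0.048, 0, 0.1, 0, 0, 0, 0.016, -0.048, 0, 0.1]'

```text
clock: 2.22
eef_pos: [544.4, 7.8, 231.6]
tool_rot: [3.141, -0.0, -0.001]
force: [1.1, -0.2, 0.2]
width: 38.4
gripper_force: 0.0
```

Call:
carry_out --deltas '[0, 0, 0, 0.001, -0.005, 0.02, 0.1, 0, 0, 0, 0, 0, 0.02, 0.1, 0, 0, 0, 0, 0, 0, 0.1, 0, 0, 0, 0, 0, 0, 0.1]'

```text
clock: 2.72
eef_pos: [545.6, 12.0, 192.0]
tool_rot: [3.141, -0.001, -0.001]
force: [-0.4, 0.1, 1.7]
width: 38.7
gripper_force: 0.0
```

```bash
python3 - <<'E'
from h import *
f=lambda im,x,y,w,h,k:cv2.resize(im[y:y+h,x:x+w],None,fx=k,fy=k,interpolation=cv2.INTER_CUBIC)
t=ctrl.get_image("top")[:,:,::-1];s=ctrl.get_image("side")[:,:,::-1]
cv2.imwrite("pics/k1.png",np.hstack([f(t,230,185,80,80,5),f(s,245,130,80,100,5)[:400]]))
e=ctrl.read_state()["eef_pos"];print(e,proj("top",e),proj("side",e))
E
```

```text
[545.92522352  12.4447288  192.31126117] [255.86266178 213.70703039] [277.30678172 175.51760594]
```

View pics/k1.png

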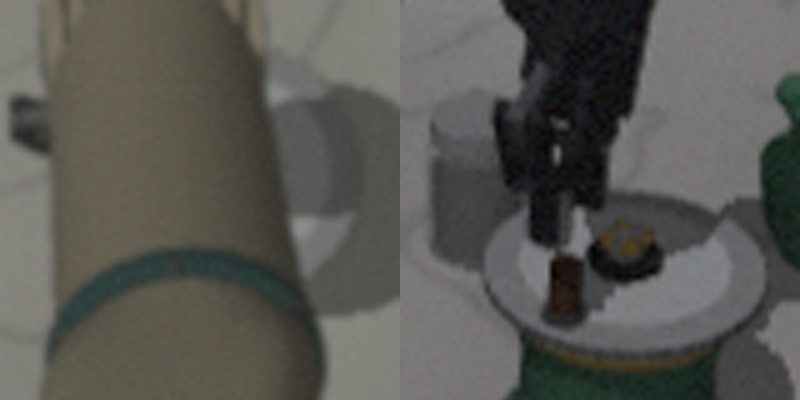

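The side view shows the open fingers at about (545,215) and (590,195) in the crop. They straddle the point above the knob, whose top is at (567,258), so it's safe to descend.

Call:
carry_out --deltas '[0, 0, 0, 0, 0, 0.015, 0.1, 0, 0, 0, 0, 0, 0.015, 0.1, 0, 0, 0, 0, 0, 0.015, 0.1, 0, 0, 0, 0, 0, 0.003, 0.1, 0, 0, 0, 0, 0, 0, 0.1]'

```text
clock: 3.45
eef_pos: [545.3, 13.1, 142.9]
tool_rot: [3.141, 0.001, 0.0]
force: [-0.0, 0.5, 0.5]
width: 38.1
gripper_force: 0.0
```

Call:
carry_out --deltas '[0, 0, 0, 0, 0, 0, 0.5, 0, 0, 0, 0, 0, 0, 0.8, 0, 0, 0, 0, 0, 0, 0.8, 0, 0, 0, 0, 0, 0, 0.8, 0, 0, 0, 0, 0, 0, 0.8]'

```text
clock: 4.08
eef_pos: [545.9, 12.1, 144.0]
tool_rot: [3.14, -0.001, -0.0]
force: [-0.6, -4.9, 5.7]
width: 16.1
gripper_force: 59.0
```

```bash
python3 - <<'E'
import numpy as np
a=np.radians(82.7-10*np.arange(0,41)); p=np.c_[63*np.cos(a),-63*np.sin(a)]
p=np.round(p/1000,4); d=np.diff(p,axis=0)
for i in range(0,40,10): print(", ".join(f"0, 0, 0, {x:.4f}, {y:.4f}, 0, 0.8" for x,y in d[i:i+10]))
E
```

```text
0, 0, 0, 0.0107, 0.0024, 0, 0.8, 0, 0, 0, 0.0102, 0.0041, 0, 0.8, 0, 0, 0, 0.0093, 0.0059, 0, 0.8, 0, 0, 0, 0.0081, 0.0074, 0, 0.8, 0, 0, 0, 0.0067, 0.0087, 0, 0.8, 0, 0, 0, 0.0051, 0.0097, 0, 0.8, 0, 0, 0, 0.0034, 0.0104, 0, 0.8, 0, 0, 0, 0.0014, 0.0109, 0, 0.8, 0, 0, 0, -0.0004, 0.0110, 0, 0.8, 0, 0, 0, -0.0024, 0.0107, 0, 0.8
0, 0, 0, -0.0041, 0.0102, 0, 0.8, 0, 0, 0, -0.0059, 0.0093, 0, 0.8, 0, 0, 0, -0.0074, 0.0081, 0, 0.8, 0, 0, 0, -0.0087, 0.0067, 0, 0.8, 0, 0, 0, -0.0097, 0.0051, 0, 0.8, 0, 0, 0, -0.0104, 0.0034, 0, 0.8, 0, 0, 0, -0.0109, 0.0014, 0, 0.8, 0, 0, 0, -0.0110, -0.0004, 0, 0.8, 0, 0, 0, -0.0107, -0.0024, 0, 0.8, 0, 0, 0, -0.0102, -0.0041, 0, 0.8
0, 0, 0, -0.0093, -0.0059, 0, 0.8, 0, 0, 0, -0.0081, -0.0074, 0, 0.8, 0, 0, 0, -0.0067, -0.0087, 0, 0.8, 0, 0, 0, -0.0051, -0.0097, 0, 0.8, 0, 0, 0, -0.0034, -0.0104, 0, 0.8, 0, 0, 0, -0.0014, -0.0109, 0, 0.8, 0, 0, 0, 0.0004, -0.0110, 0, 0.8, 0, 0, 0, 0.0024, -0.0107, 0, 0.8, 0, 0, 0, 0.0041, -0.0102, 0, 0.8, 0, 0, 0, 0.0059, -0.0093, 0, 0.8
0, 0, 0, 0.0074, -0.0081, 0, 0.8, 0, 0, 0, 0.0087, -0.0067, 0, 0.8, 0, 0, 0, 0.0097, -0.0051, 0, 0.8, 0, 0, 0, 0.0104, -0.0034, 0, 0.8, 0, 0, 0, 0.0109, -0.0014, 0, 0.8, 0, 0, 0, 0.0110, 0.0004, 0, 0.8, 0, 0, 0, 0.0107, 0.0024, 0, 0.8, 0, 0, 0, 0.0102, 0.0041, 0, 0.8, 0, 0, 0, 0.0093, 0.0059, 0, 0.8, 0, 0, 0, 0.0081, 0.0074, 0, 0.8
```

Trial with 3 rows.

Call:
carry_out --deltas '[0, 0, 0, 0.0107, 0.0024, 0, 0.8, 0, 0, 0, 0.0102, 0.0041, 0, 0.8, 0, 0, 0, 0.0093, 0.0059, 0, 0.8]'

```text
clock: 4.45
eef_pos: [575.2, 0.6, 144.0]
tool_rot: [-3.142, 0.001, 0.0]
force: [-3.9, -2.6, 8.0]
width: 16.1
gripper_force: 59.3
```

Call:
carry_out --deltas '[0, 0, 0, 0.0081, 0.0074, 0, 0.8, 0, 0, 0, 0.0067, 0.0087, 0, 0.8, 0, 0, 0, 0.0051, 0.0097, 0, 0.8, 0, 0, 0, 0.0034, 0.0104, 0, 0.8]'

```text
clock: 4.95
eef_pos: [599.1, -33.9, 144.0]
tool_rot: [-3.139, -0.0, 0.001]
force: [-2.3, 1.5, 6.8]
width: 16.3
gripper_force: 59.2
```

Call:
carry_out --deltas '[0, 0, 0, 0.0014, 0.0109, 0, 0.8, 0, 0, 0, -0.0004, 0.011, 0, 0.8, 0, 0, 0, -0.0024, 0.0107, 0, 0.8]'

```text
clock: 5.32
eef_pos: [599.1, -67.2, 144.0]
tool_rot: [-3.14, -0.003, 0.002]
force: [2.2, 0.9, 6.5]
width: 15.9
gripper_force: 59.0
```

Forces are only a few newtons, so I'll continue.

Call:
carry_out --deltas '[0, 0, 0, -0.0041, 0.0102, 0, 0.8, 0, 0, 0, -0.0059, 0.0093, 0, 0.8, 0, 0, 0, -0.0074, 0.0081, 0, 0.8, 0, 0, 0, -0.0087, 0.0067, 0, 0.8, 0, 0, 0, -0.0097, 0.0051, 0, 0.8, 0, 0, 0, -0.0104, 0.0034, 0, 0.8, 0, 0, 0, -0.0109, 0.0014, 0, 0.8, 0, 0, 0, -0.011, -0.0004, 0, 0.8, 0, 0, 0, -0.0107, -0.0024, 0, 0.8, 0, 0, 0, -0.0102, -0.0041, 0, 0.8]'

```text
clock: 6.58
eef_pos: [508.6, -106.1, 144.0]
tool_rot: [3.141, -0.002, -0.001]
force: [2.0, 0.8, 8.1]
width: 16.3
gripper_force: 59.2
```

Call:
carry_out --deltas '[0, 0, 0, -0.0093, -0.0059, 0, 0.8, 0, 0, 0, -0.0081, -0.0074, 0, 0.8, 0, 0, 0, -0.0067, -0.0087, 0, 0.8, 0, 0, 0, -0.0051, -0.0097, 0, 0.8, 0, 0, 0, -0.0034, -0.0104, 0, 0.8, 0, 0, 0, -0.0014, -0.0109, 0, 0.8, 0, 0, 0, 0.0004, -0.011, 0, 0.8, 0, 0, 0, 0.0024, -0.0107, 0, 0.8, 0, 0, 0, 0.0041, -0.0102, 0, 0.8, 0, 0, 0, 0.0059, -0.0093, 0, 0.8]'

```text
clock: 7.82
eef_pos: [488.3, -12.2, 144.0]
tool_rot: [3.14, -0.002, -0.0]
force: [1.5, -3.8, 5.3]
width: 16.1
gripper_force: 59.2
```

Call:
carry_out --deltas '[0, 0, 0, 0.0074, -0.0081, 0, 0.8, 0, 0, 0, 0.0087, -0.0067, 0, 0.8, 0, 0, 0, 0.0097, -0.0051, 0, 0.8, 0, 0, 0, 0.0104, -0.0034, 0, 0.8, 0, 0, 0, 0.0109, -0.0014, 0, 0.8, 0, 0, 0, 0.011, 0.0004, 0, 0.8, 0, 0, 0, 0.0107, 0.0024, 0, 0.8, 0, 0, 0, 0.0102, 0.0041, 0, 0.8, 0, 0, 0, 0.0093, 0.0059, 0, 0.8, 0, 0, 0, 0.0081, 0.0074, 0, 0.8]'

```text
clock: 9.07
eef_pos: [583.5, -6.6, 144.0]
tool_rot: [-3.141, 0.0, 0.001]
force: [-1.7, 0.6, 10.0]
width: 16.3
gripper_force: 59.5
```

Call:
carry_out --deltas '[0, 0, 0, 0, 0, 0, 0.8, 0, 0, 0, 0, 0, 0, 0.8]'

```text
clock: 9.32
eef_pos: [584.2, -7.3, 144.0]
tool_rot: [3.141, -0.001, -0.0]
force: [0.9, -0.6, 7.8]
width: 16.3
gripper_force: 59.1
```

Call:
carry_out --deltas '[0, 0, 0, 0, 0, 0, 0.1, 0, 0, 0, 0, 0, 0, 0.1, 0, 0, 0, 0, 0, 0, 0.1, 0, 0, 0, 0, 0, 0, 0.1, 0, 0, 0, 0, 0, -0.03, 0.1, 0, 0, 0, 0, 0, -0.03, 0.1, 0, 0, 0, 0, 0, -0.03, 0.1, 0, 0, 0, 0, 0, 0, 0.1]'

```text
clock: 10.32
eef_pos: [585.2, -6.6, 235.6]
tool_rot: [-3.141, -0.005, 0.0]
force: [-0.8, 0.0, -0.8]
width: 38.3
gripper_force: 0.0
```

Call:
carry_out --deltas '[0, 0, 0, -0.01, -0.04, 0, 0.1, 0, 0, 0, -0.01, -0.04, 0, 0.1, 0, 0, 0, -0.01, -0.04, 0, 0.1, 0, 0, 0, -0.01, -0.04, 0, 0.1, 0, 0, 0, -0.01, -0.04, 0, 0.1, 0, 0, 0, -0.01, -0.04, 0, 0.1, 0, 0, 0, -0.01, -0.04, 0, 0.1, 0, 0, 0, -0.01, -0.04, 0, 0.1, 0, 0, 0, 0, 0, 0.05, 0.1, 0, 0, 0, 0, 0, 0.05, 0.1, 0, 0, 0, 0, 0, 0.03, 0.1, 0, 0, 0, 0, 0, 0, 0.1]'

```text
clock: 11.82
eef_pos: [501.1, 311.9, 100.2]
tool_rot: [3.138, 0.006, 0.001]
force: [0.3, -1.0, 0.3]
width: 38.4
gripper_force: 0.0
```

```bash
python3 - <<'E'
from h import *
f=lambda im,x,y,w,h,k:cv2.resize(im[y:y+h,x:x+w],None,fx=k,fy=k,interpolation=cv2.INTER_CUBIC)
t=ctrl.get_image("top")[:,:,::-1];s=ctrl.get_image("side")[:,:,::-1]
cv2.imwrite("pics/c1.png",np.hstack([f(t,120,180,190,100,2.1),f(s,190,150,133,185,3)])if 0 else np.vstack([cv2.resize(t[180:280,110:310],(600,300)),cv2.resize(s[150:350,170:370],(600,600))[:300],])); 
cv2.imwrite("pics/c1.png",np.hstack([cv2.resize(t[180:280,115:315],(400,200)),np.zeros((200,0,3),np.uint8)])) if 0 else None
a=cv2.resize(t[180:305,115:315],(400,250)); b=cv2.resize(s[150:350,190:330],(400,571))
cv2.imwrite("pics/c1.png",np.hstack([cv2.copyMakeBorder(a,0,321,0,0,cv2.BORDER_CONSTANT),b]))
pts=np.array([[545.9,12.1],[575.2,.6],[599.1,-33.9],[599.1,-67.2],[508.6,-106.1],[488.3,-12.2],[583.5,-6.6],[584.2,-7.3]])
A=np.c_[2*pts,np.ones(len(pts))]; c=np.linalg.lstsq(A,(pts**2).sum(1),rcond=None)[0]
print("axis",c[:2],np.sqrt(c[2]+c[:2]@c[:2]),np.hypot(*(pts-c[:2]).T))
print(ctrl.read_state()["eef_pos"])
E
```

```text
axis [538.31635908 -50.50942186] 63.02614667343324 [63.06703826 63.02837433 63.01209327 63.03353395 63.0347077  63.00196806
 63.00475168 63.02668198]
[503.73475971 313.40453911 103.50861068]
```

View pics/c1.png

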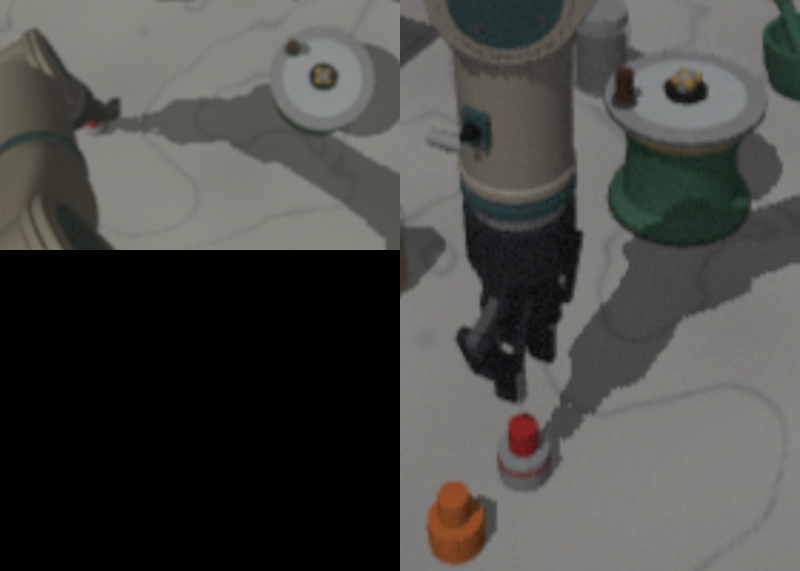

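The crop shows the knob at (293,47) relative to the wheel centre at (322,76). That is about 45° on the x/y diagonal, consistent with 400° turned. The fingers hang above the red cap, which is at (523,435).

Call:
carry_out --deltas '[0, 0, 0, 0.001, -0.0055, 0.02, 0.1, 0, 0, 0, 0, 0, 0.02, 0.1, 0, 0, 0, 0, 0, 0.02, 0.1, 0, 0, 0, 0, 0, 0.008, 0.1, 0, 0, 0, 0, 0, 0, 0.1, 0, 0, 0, 0, 0, 0, 0.1]'

```text
clock: 12.68
eef_pos: [505.2, 319.3, 36.1]
tool_rot: [-3.141, -0.001, 0.0]
force: [-0.2, 0.5, -0.0]
width: 38.4
gripper_force: 0.0
```

```bash
python3 - <<'E'
from h import *
s=ctrl.get_image("side")[:,:,::-1]
cv2.imwrite("pics/c2.png",cv2.resize(s[240:340,180:280],(600,600),interpolation=cv2.INTER_CUBIC))
e=ctrl.read_state();print(e["eef_pos"],e["force"],(proj("side",e["eef_pos"])-[180,240])*6)
E
```

```text
[505.14129317 319.29259267  36.15995061] [-0.23358074 -0.72281237 -0.40944846] [311.1229086  386.33616571]
```

View pics/c2.png

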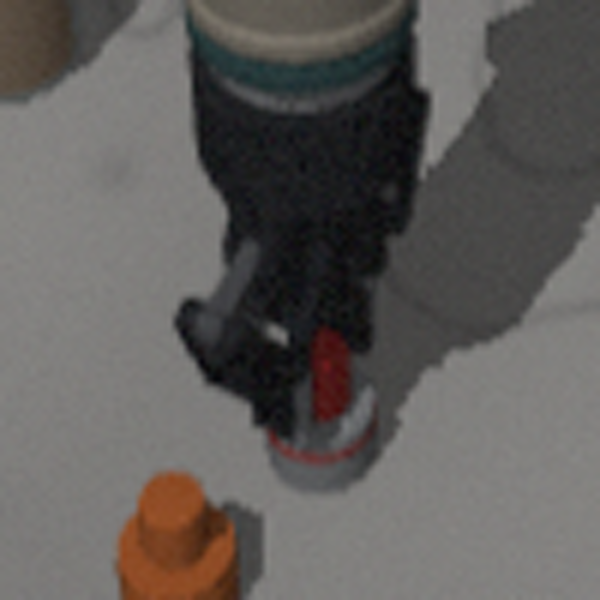

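The side crop shows the red grip at (330,375) between the fingers, with nothing touching. I'll lower slightly and close.

Call:
carry_out --deltas '[0, 0, 0, 0, 0, 0.003, 0.1, 0, 0, 0, 0, 0, 0, 0.1, 0, 0, 0, 0, 0, 0, 0.6, 0, 0, 0, 0, 0, 0, 0.6, 0, 0, 0, 0, 0, 0, 0.6, 0, 0, 0, 0, 0, 0, 0.6, 0, 0, 0, 0, 0, 0, 0.6]'

```text
clock: 13.6
eef_pos: [504.7, 319.1, 32.6]
tool_rot: [-3.141, -0.0, 0.001]
force: [-0.8, 0.5, 5.1]
width: 22.3
gripper_force: 58.7
```

Call:
carry_out --deltas '[0, 0, 0, 0, 0, -0.02, 0.6, 0, 0, 0, 0, 0, -0.06, 0.6, 0, 0, 0, 0, 0, -0.06, 0.6, 0, 0, 0, 0, 0, -0.06, 0.6, 0, 0, 0, 0.005, 0.045, 0, 0.6, 0, 0, 0, 0.005, 0.045, 0, 0.6, 0, 0, 0, 0.005, 0.045, 0, 0.6, 0, 0, 0, 0.005, 0.045, 0, 0.6, 0, 0, 0, 0.005, 0.045, 0, 0.6, 0, 0, 0, 0.005, 0.045, 0, 0.6, 0, 0, 0, 0.004, 0.045, 0, 0.6, 0, 0, 0, 0, 0.045, 0, 0.6]'

```text
clock: 15.1
eef_pos: [538.6, -42.7, 233.1]
tool_rot: [3.141, -0.001, 0.0]
force: [0.2, -0.6, -0.8]
width: 21.8
gripper_force: 59.0
```

Call:
carry_out --deltas '[0, 0, 0, 0, 0.0095, 0, 0.6, 0, 0, 0, 0, 0, 0.01, 0.6, 0, 0, 0, 0, 0, 0.01, 0.6, 0, 0, 0, 0, 0, 0, 0.6, 0, 0, 0, 0, 0, 0, 0.6]'

```text
clock: 15.72
eef_pos: [538.7, -49.7, 212.2]
tool_rot: [-3.141, 0.0, 0.002]
force: [0.1, 0.3, -0.5]
width: 21.7
gripper_force: 59.1
```

```bash
python3 - <<'E'
from h import *
s=ctrl.get_image("side")[:,:,::-1]
cv2.imwrite("pics/p1.png",cv2.resize(s[110:230,230:350],(600,600),interpolation=cv2.INTER_CUBIC))
for i in range(5):
    e=ctrl.read_state();print(e["eef_pos"].round(2),e["force"].round(1)); ctrl.get_image("side")
e=e["eef_pos"]
# project axis points: cap mouth centre (assumed), stud base
for X in (e-[0,0,32.6],e-[0,0,2.6],[538.3,-50.5,152],[538.3,-50.5,135]): print(((proj("side",np.array(X))-[230,110])*5).round(1))
E
```

```text
[538.9  -49.92 212.37] [ 0.2  0.3 -1.4]
[538.94 -50.14 212.5 ] [ 0.3  0.2 -0.3]
[538.92 -50.34 212.54] [0.3 0.  0.2]
[538.9  -50.41 212.55] [ 0.3 -0.8 -1.7]
[538.84 -50.51 212.55] [ 0.2 -0.3 -1.6]
[296.9 295.2]
[299.8 248.2]
[295.1 338. ]
[293.5 363.3]
```

View pics/p1.png

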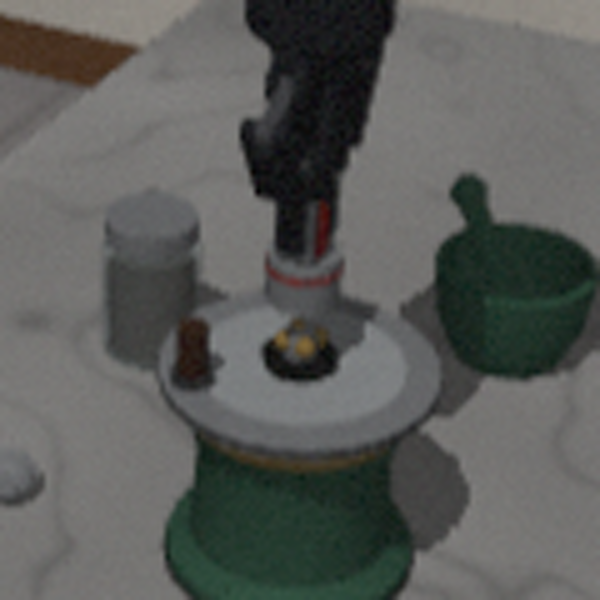

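The side crop shows the cap body at x≈304 and the seal and stud at x≈300. The predictions were 298 and 294, so both carry the same offset and the cap is centred over the stud. I'll lower it.

Call:
carry_out --deltas '[0, 0, 0, 0, 0, 0.008, 0.6, 0, 0, 0, 0, 0, 0.008, 0.6, 0, 0, 0, 0, 0, 0.004, 0.6, 0, 0, 0, 0, 0, 0, 0.6]'

```text
clock: 16.52
eef_pos: [538.4, -50.6, 191.8]
tool_rot: [-3.142, 0.001, 0.0]
force: [-0.6, 0.8, -0.8]
width: 22.2
gripper_force: 59.1
```

Call:
carry_out --deltas '[0, 0, 0, 0, 0, 0.002, 0.6, 0, 0, 0, 0, 0, 0.002, 0.6, 0, 0, 0, 0, 0, 0, 0.6]'

```text
clock: 16.9
eef_pos: [538.6, -50.7, 188.4]
tool_rot: [3.142, 0.0, 0.0]
force: [-0.8, -0.5, -0.7]
width: 22.1
gripper_force: 59.2
```

Call:
carry_out --deltas '[0, 0, 0, 0, 0, 0.002, 0.6, 0, 0, 0, 0, 0, 0.002, 0.6, 0, 0, 0, 0, 0, 0, 0.6]'

```text
clock: 17.27
eef_pos: [539.4, -50.8, 185.9]
tool_rot: [3.142, -0.002, 0.0]
force: [-2.5, -0.1, 10.7]
width: 22.4
gripper_force: 60.5
```

Call:
carry_out --deltas '[0, 0, 0, 0, 0, 0.002, 0.6, 0, 0, 0, 0, 0, 0.002, 0.6, 0, 0, 0, 0, 0, 0, 0.6]'

```text
clock: 17.65
eef_pos: [538.6, -50.7, 180.8]
tool_rot: [-3.142, -0.0, 0.0]
force: [-0.6, -1.1, 1.9]
width: 22.2
gripper_force: 59.5
```

Call:
carry_out --deltas '[0, 0, 0, 0, 0, 0.002, 0.6, 0, 0, 0, 0, 0, 0.002, 0.6, 0, 0, 0, 0, 0, 0, 0.6]'

```text
clock: 18.02
eef_pos: [538.1, -50.6, 175.3]
tool_rot: [-3.142, 0.002, 0.0]
force: [0.8, -0.1, -7.0]
width: 22.0
gripper_force: 59.0
```

Call:
carry_out --deltas '[0, 0, 0, 0, 0, 0.002, 0.6, 0, 0, 0, 0, 0, 0.002, 0.6, 0, 0, 0, 0, 0, 0, 0.6, 0, 0, 0, 0, 0, 0, 0.6]'

```text
clock: 18.52
eef_pos: [538.8, -50.6, 172.9]
tool_rot: [-3.141, -0.001, 0.0]
force: [-2.7, 0.2, 4.9]
width: 22.0
gripper_force: 59.7
```

Call:
carry_out --deltas '[0, 0, 0, 0, 0, 0.002, 0.6, 0, 0, 0, 0, 0, 0, 0.6, 0, 0, 0, 0, 0, 0, 0.6]'

```text
clock: 18.9
eef_pos: [538.9, -50.6, 171.3]
tool_rot: [-3.141, -0.001, 0.0]
force: [-2.7, 0.2, 10.3]
width: 22.2
gripper_force: 60.2
```

Call:
carry_out --deltas '[0, 0, 0, 0, 0, 0.001, 0.6, 0, 0, 0, 0, 0, 0, 0.6, 0, 0, 0, 0, 0, 0, 0.6]'

```text
clock: 19.27
eef_pos: [539.0, -50.6, 170.6]
tool_rot: [-3.141, -0.001, 0.0]
force: [-4.9, 1.2, 10.6]
width: 22.4
gripper_force: 60.3
```

Call:
carry_out --deltas '[0, 0, 0, 0, 0, 0.0015, 0.6, 0, 0, 0, 0, 0, 0, 0.6, 0, 0, 0, 0, 0, 0, 0.6, 0, 0, 0, 0, 0, 0, 0.6]'

```text
clock: 19.77
eef_pos: [539.0, -50.6, 169.4]
tool_rot: [-3.141, -0.001, 0.0]
force: [-4.9, 1.1, 14.8]
width: 22.1
gripper_force: 60.6
```

```bash
python3 - <<'E'
from h import *
for i in range(12):
    im=ctrl.get_image("side")[:,:,::-1]; e=ctrl.read_state(); print(e["eef_pos"].round(2),e["force"].round(1))
cv2.imwrite("pics/f1.png",cv2.resize(im[110:230,170:370],(800,480),interpolation=cv2.INTER_CUBIC))
E
```

```text
[539.   -50.59 169.44] [-5.   0.2 14.9]
[539.   -50.59 169.47] [-5.1  0.8 14.7]
[539.   -50.59 169.44] [-5.1 -0.1 15.1]
[538.98 -50.6  169.46] [-4.8  0.3 14.9]
[539.01 -50.57 169.45] [-4.5  1.6 14.8]
[538.98 -50.56 169.44] [-5.   1.5 13.8]
[539.01 -50.6  169.47] [-5.5 -0.2 13.5]
[538.99 -50.57 169.45] [-4.9  0.4 14. ]
[538.98 -50.57 169.45] [-5.2  0.3 15.1]
[538.99 -50.58 169.46] [-5.1  0.7 14.8]
[538.99 -50.58 169.46] [-5.   0.7 14.2]
[539.01 -50.59 169.47] [-4.7  0.7 13.9]
```

View pics/f1.png

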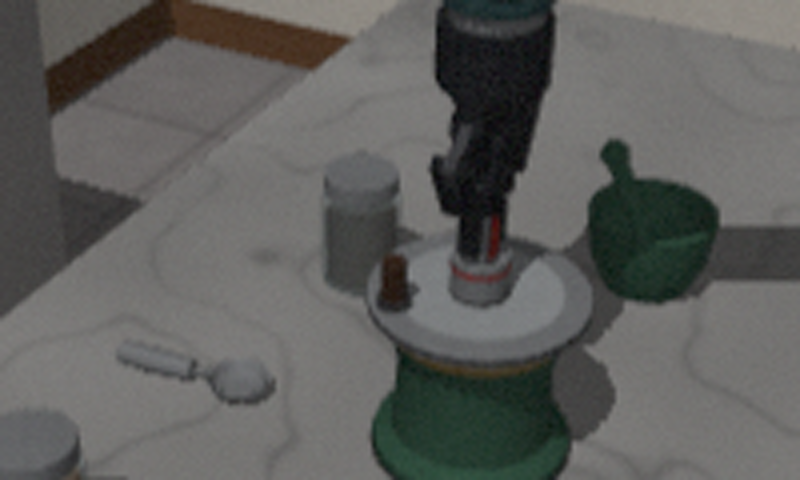

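The picture shows the cap seated flat on the wheel hub at (480,278) in the crop. It is held steady at about 14.5 N with the seal squeezed about 5.6 mm, and the nearby objects look undisturbed. Handing in.

```bash
python3 -c "from cell import ctrl; print(ctrl.finish_job())"
```

```text
the job is handed in; nothing more can be done
None
```

I turned the wheel about 400° clockwise, pressed the red-gripped cap on through the click, and handed the job in still holding it down at about 14.5 N, with the seal squeezed an estimated 5.6 mm of its 6 mm, at about 20 s on the clock and with no bystander seen to move.

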